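# Stop the watch winder and pop open the lid over the watch

### The job

On the two-bay watch winder, push the stop button in front of the bay that holds the watch all the way down and let it come up; then press down on the front edge of that bay's glass lid until its touch catch lets go, and draw the finger away upward so that the spring lifts the lid ajar by itself. Do not lift the lid any further by hand, leave the other bay's button and its shut lid alone, and do not shift the things lying around; nothing is to be picked up.

Things in the scene. Friction and masses are not known exactly. Their poses are not given: they have to be found in the camera images.
- winder: Black aluminium watch winder, fixed: 220 mm front to back (its x points to its rear), 300 mm wide (its y points to its left, seen from the robot). Origin: centre of its underside. A low ledge (60 mm deep, 70 mm high) with two buttons runs along its front; behind it two bays side by side (left at +y, right at -y, centres 75 mm from the middle, walls 100 mm high), each under its own glass lid.
- watch_center (a point): Centre of the dial of the wrist watch (steel case 42 mm across, white dial, brown strap) strapped on a beige cushion inside one of the bays, under the glass, 43 mm below the lid's top. It may be in the left or the right bay.
- empty_center (a point): Top centre of the bare beige cushion (75 by 62 mm) in the other bay.
- lid_left_press (a point): Point on top of the left bay's lid, mid-width on its front rail, right above the hidden touch catch: the place to press, 13 mm behind the front edge. It moves with the lid: 150 mm front to back, 136 mm wide, 10 mm thick, dark grey frame (front rail 26 mm deep) round clear glass; its top is 118 mm above the desk when shut.
- lid_left (a joint): Hinge of the left lid at its rear edge, rad: 0 shut, positive open, negative pressed in. Pressed about 4 mm down at the press point (-0.03 rad, about 3 N) the catch lets go; hard stop at -0.048 (6.5 mm). As the finger is drawn up, a spring lifts the lid by itself to about 0.32 (front edge 48 mm up) and keeps it there. Shut, it cannot be pulled open; once released it does not latch again.
- button_left_top (a point): Centre of the top of the left bay's stop button: a round aluminium push button, 28 mm across, facing up, on the low ledge along the winder's front, 53 mm in front of (nearer the robot than) that lid's press point and level with its middle. The ledge is 70 mm, the button top 92 mm above the desk; it stands 10 mm proud of its black collar (44 mm across).
- button_left (a joint): Travel of the left stop button, m: 0 up, 0.006 fully down (5 N); it springs back up when let go.
- lid_right_press (a point): Point on top of the right bay's lid, mid-width on its front rail, right above the hidden touch catch: the place to press, 13 mm behind the front edge. It moves with the lid: 150 mm front to back, 136 mm wide, 10 mm thick, dark grey frame (front rail 26 mm deep) round clear glass; its top is 118 mm above the desk when shut.
- lid_right (a joint): Hinge of the right lid at its rear edge, rad: 0 shut, positive open, negative pressed in. Pressed about 4 mm down at the press point (-0.03 rad, about 3 N) the catch lets go; hard stop at -0.048 (6.5 mm). As the finger is drawn up, a spring lifts the lid by itself to about 0.32 (front edge 48 mm up) and keeps it there. Shut, it cannot be pulled open; once released it does not latch again.
- button_right_top (a point): Centre of the top of the right bay's stop button: a round aluminium push button, 28 mm across, facing up, on the low ledge along the winder's front, 53 mm in front of (nearer the robot than) that lid's press point and level with its middle. The ledge is 70 mm, the button top 92 mm above the desk; it stands 10 mm proud of its black collar (44 mm across).
- button_right (a joint): Travel of the right stop button, m: 0 up, 0.006 fully down (5 N); it springs back up when let go.
- loupe: Loose black eye loupe, 28 mm across, 22 mm high, standing on the winder's ledge between the two buttons (leave it). Origin: centre of its underside.
- tweezers: Loose steel tweezers, 125 mm long, 8 mm high, lying on the desk in front of the winder (leave them). Origin: underside, near the middle; x along their length.
- tray: Loose white ceramic tray, 150 by 110 by 18 mm, on the desk to the left of the winder (leave it). Origin: centre of its underside.
- opener: Loose case-back opener, blue handle 22 mm thick, 100 mm long overall, lying on the desk in front of the winder (leave it). Origin: underside, under the middle; x along its length.
- stand: Loose clear acrylic watch stand, 80 by 70 mm foot, 85 mm high, on the desk to the right of the winder (leave it). Origin: centre of its underside.

How it is judged:
On the way, in this order (a step that is already met when the one before it is completed fails the run):
1. the stop button of the bay with the watch is pushed fully down (((y of watch_center in the frame of winder above 0 m and value of joint button_left above 0.0045 m) or (not (y of watch_center in the frame of winder above 0 m) and value of joint button_right above 0.0045 m))), for 0.05 s.
2. that button is let come up (((y of watch_center in the frame of winder above 0 m and value of joint button_left below 0.002 m) or (not (y of watch_center in the frame of winder above 0 m) and value of joint button_right below 0.002 m))), for 0.05 s.
3. the lid over the watch is pressed in on its catch (((y of watch_center in the frame of winder above 0 m and value of joint lid_left below -0.02 rad and contact force between the fingers and lid_left above 0.3 N) or (not (y of watch_center in the frame of winder above 0 m) and value of joint lid_right below -0.02 rad and contact force between the fingers and lid_right above 0.3 N))), for 0.02 s.
4. the lid over the watch has sprung ajar, free of the fingers (((y of watch_center in the frame of winder above 0 m and value of joint lid_left above 0.22 rad and contact force between the arm and lid_left below 0.1 N) or (not (y of watch_center in the frame of winder above 0 m) and value of joint lid_right above 0.22 rad and contact force between the arm and lid_right below 0.1 N))), for 0.2 s.
At the end, for the whole second after the job is handed in: The lid over the watch stands ajar at rest on its spring (0.22 to 0.42 rad), the other lid is shut (within 0.04 rad), the button is up again, and no loose thing has moved more than 20 mm (((y of watch_center in the frame of winder above 0 m and value of joint lid_left between 0.22 and 0.42 rad and velocity of joint lid_left below 0.1 rad/s and value of joint lid_right between -0.015 and 0.04 rad and value of joint button_left below 0.002 m and distance of each of loupe, tweezers, tray, opener, stand from where it was at the start of the episode below 0.02 m) or (not (y of watch_center in the frame of winder above 0 m) and value of joint lid_right between 0.22 and 0.42 rad and velocity of joint lid_right below 0.1 rad/s and value of joint lid_left between -0.015 and 0.04 rad and value of joint button_right below 0.002 m and distance of each of loupe, tweezers, tray, opener, stand from where it was at the start of the episode below 0.02 m))); the robot touches nothing.
It fails at once if the other bay's button is pushed (more than 2.5 mm) ((y of watch_center in the frame of winder above 0 m and value of joint button_right above 0.0025 m) or (not (y of watch_center in the frame of winder above 0 m) and value of joint button_left above 0.0025 m)).
It fails at once if the other bay's lid is pressed in or opened ((y of watch_center in the frame of winder above 0 m and (value of joint lid_right below -0.015 rad or value of joint lid_right above 0.04 rad)) or (not (y of watch_center in the frame of winder above 0 m) and (value of joint lid_left below -0.015 rad or value of joint lid_left above 0.04 rad))).
It fails at once if a lid is lifted by hand past where its spring carries it (0.5 rad) (value of joint any of lid_left, lid_right above 0.5 rad).
It fails at once if a loose thing is shifted or picked up (more than 20 mm) (distance of any of loupe, tweezers, tray, opener, stand from where it was at the start of the episode above 0.02 m).
It also fails if it takes over 35 s, if anything falls off the work surface, if the arm or the gripper's body presses on something with over 40 N, if the wrist force passes 120 N, or if a joint passes its speed limit or range.

### The arm

A 6-joint arm with a two-finger parallel gripper is mounted at the origin on the work surface. World frame = base frame: x ahead of the robot, y to its left, z up, the work surface at z = 0. Lengths are in m, angles in rad, forces in N, time in s.
With the tool pointing down it reaches from about 0.4 to 0.925 m from the base axis. Payload 3.4 kg.
Tool frame: the origin (TCP) lies midway between the tips of the shut fingers; the grasp point (between the pads) lies 19 mm behind it (env.grip_point_offset is the x of the grasp point in the tool frame, in m); x points along the fingers, z is the direction in which the jaws open and shut, and the axes are right-handed (so a half turn about x gives the same grasp; the last joint's range is limited). The gripper opens to 85 mm and grips with 20 to 120 N. Pads are 22 mm wide; open, the fingers measure 114 mm over their backs; the gripper's body (76 mm by 85 mm) begins 54 mm behind the grasp point. The pads swing forward as they close: fully open they stand 13 mm farther back than shut.
Start: joints at [-1.421, 0.307, 1.506, -0, 1.328, -0.073], TCP at [0.128, -0.561, 0.231] pointing down, gripper open.
Joint ranges: [-3.12, 3.12], [-1.05, 2.28], [0.14, 2.33], [-1.42, 4.57], [0.1, 2.73], [-2.68, 2.68]. Speed limits (rad/s): [2.57, 2.57, 3.14, 3.14, 3.14, 3.14].

### API

Orientations are given as a rotation vector (axis times angle).
In Python, from bench import env gives the robot as it stands.
- The arm moves only by the tool apply_moves, never from a script. Its argument "series" is a list that holds one entry, the list of rows, each a list of 7 numbers: the gripper's target within -1 to 1 (fully open at 1, half-way at 0, shut at -1), then the shift along the tool's x, y, z in mm, then the turn, a rotation vector about the tool's x, y, z in degrees. A call has exactly 10 rows; each row is the pose to reach, as a shift and turn from the pose measured when the call began, along the tool's axes at that moment; what a row does not reach only later rows make up. A row lasts 1/12 s, in which the tool goes at most 41.7 mm and 7.16 degrees, less where a joint would pass 70% of its speed; a pose out of reach is approached as far as the arm can. A call with a gripper value outside its range is refused whole. The fingers move at their own pace and stop on an object; the grip force is fixed at half the most. Time passes only in rows, so rows that repeat a pose let the fingers close, or fill a call up. It gives the time, the measured TCP pose, the force and the opening at its end, in the units of the state.
- env.sense(): the state, without advancing time (a new reading comes with each control period).
- env.camera(name): name is "scene" or "top"; returns a dict with "frame" (384x512x3 uint8, red, green, blue), "z_map" (384x512 float32, m along the optical axis (not along the pixel's ray), 0 where there is no reading), "intrinsics" (3x3 intrinsics, pixels), "extrinsics" (4x4, takes a point from camera to world coordinates). Camera axes: x right, y up, looking along -z (the intrinsics and any distortion apply to the point x, -y, -z); pixel columns grow to the right and rows downward; lengths in m; the calibration is good to about 2 mm. A picture is of the moment at which its call begins.
- env.sign_off(): hands the job in, once; it reports no verdict.
Trained networks look in a picture, given as the dict that the camera call returned (one of the last four; its "shot" number tells which), for a name from the list of things; names that differ only in an ending like _2 or _b are one class to them, and where a whole thing is asked for, a point or a joint stands for the part that bears it (a point fixed in the world has none). Each returns a list of dicts, best first, with "p" (0 to 1); they miss things now and then, are a little off and sometimes report something else, mostly with a low value. They report only what shows in the picture. A call takes as long as a camera call.
- env.find_in(picture, name): "point" ([x, y, z] in m, in world coordinates, good to about 4 mm: the middle of the surface that is visible of it).
- env.outline_of(picture, name): "mask" (384x512 bool, what is visible of it).
- env.landmark_of(picture, name): "point" ([x, y, z] in m, in world coordinates, good to about 4 mm: a listed point, or the origin of a listed thing).
The state is a dict: "time": time; "joint_pos": joint angles; "qd": joint speeds; "tau": joint torques, N m; "eef_pos": TCP position; "ee_rot": TCP orientation; "force": force on the tool from outside, world axes, zero at the start; "moment": the same for the moment, N m; "finger_gap": finger opening in m.
Only numpy, scipy, OpenCV 4.12 (cv2) and the standard library are available. Lean on these libraries where they do the work, as an engineer would, in place of code of your own. Each camera call takes 0.05 s, during which the arm holds its last target. There are 200 camera calls.

## Working session

There is one attempt and no reset: what is moved stays moved. The work goes in short steps, Python scripts to look and compute and a tool call to move; the robot and the scene stay as the last step left them, time stands still between calls to the robot, and variables do not carry over. Pictures are saved under pics/ and viewed, about 8 in all and at most 12, crops included, and the job is handed in when it is done.

Besides the shell and the picture viewer there is one more tool, called after ">>>" as name(argument=value, ...), one argument or row to a line, values as JSON. apply_moves: Moves the arm, as the interface text tells. Its arguments: {"type":"object","properties":{"series":{"type":"array","items":{"type":"array","items":{"type":"array","items":{"type":"number"}}}}},"required":["series"]}

```bash
mkdir -p pics; python3 - <<'E'
from bench import env
import cv2,numpy as np
s=env.sense(); print({k:np.round(s[k],3) for k in('time','eef_pos','ee_rot','force','finger_gap')})
for c in('scene','top'):
    p=env.camera(c); cv2.imwrite(f'pics/{c}1.png',p['frame'][:,:,::-1])
    for n in('watch_center','empty_center','winder','button_left_top','button_right_top','lid_left_press','lid_right_press','loupe','stand','opener','tweezers'):
        print(c,n,[(np.round(d['point'],3).tolist(),round(d['p'],2)) for d in env.landmark_of(p,n)[:2]])
E
```

```text
{'time': np.float64(0.0), 'eef_pos': array([ 0.127, -0.56 ,  0.23 ]), 'ee_rot': array([ 1.044,  1.308, -1.042]), 'force': array([-0.282, -0.239, -0.836]), 'finger_gap': np.float64(0.085)}
scene watch_center []
scene empty_center []
scene winder [([0.626, -0.029, -0.002], 0.93)]
scene button_left_top [([0.563, 0.066, 0.088], 0.59)]
scene button_right_top [([0.528, -0.079, 0.093], 0.51), ([0.58, -0.092, 0.117], 0.23)]
scene lid_left_press [([0.618, 0.054, 0.122], 0.67)]
scene lid_right_press [([0.579, -0.091, 0.118], 0.59)]
scene loupe [([0.549, -0.006, 0.068], 0.6)]
scene stand [([0.628, -0.28, 0.004], 0.89)]
scene opener [([0.453, -0.082, 0.001], 0.62), ([0.578, -0.092, 0.118], 0.46)]
scene tweezers [([0.517, 0.089, 0.001], 0.48)]
top watch_center []
top empty_center []
top winder [([0.624, -0.027, -0.002], 0.75)]
top button_left_top [([0.568, 0.07, 0.093], 0.66)]
top button_right_top [([0.529, -0.076, 0.09], 0.65)]
top lid_left_press [([0.617, 0.056, 0.119], 0.7)]
top lid_right_press [([0.578, -0.094, 0.117], 0.7), ([0.615, 0.053, 0.114], 0.18)]
top loupe [([0.545, -0.006, 0.068], 0.52), ([0.576, -0.093, 0.117], 0.3)]
top stand [([0.627, -0.28, -0.002], 0.55)]
top opener [([0.452, -0.087, 0.002], 0.66)]
top tweezers [([0.52, 0.09, -0.0], 0.49), ([0.696, 0.208, 0.001], 0.23)]
```

View pics/scene1.png

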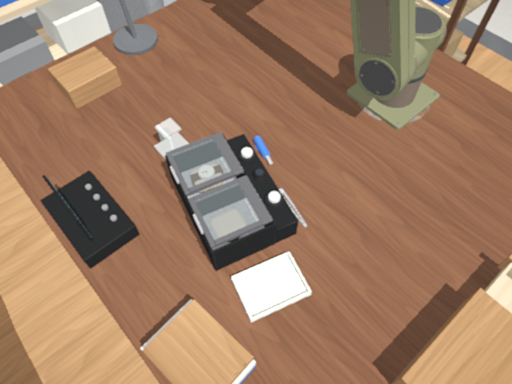

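View pics/top1.png

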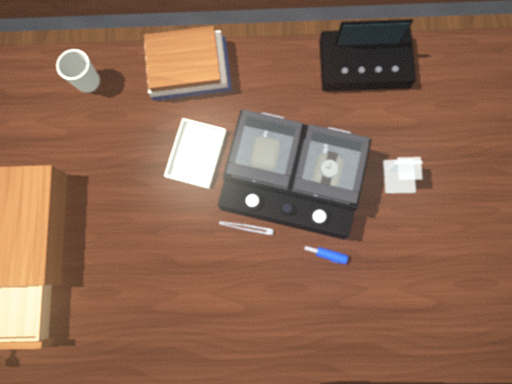

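Both pictures agree: the watch sits in the right bay (top ≈(329,168), scene ≈(206,172), next to the stand and opener). The left bay has a bare cushion (top ≈(265,152)). The right button shows at top ≈(319,216) and the left one at (252,200). Next I'll refine the right button's position and work out the tool-frame shifts.

```bash
cat > h.py <<'E'
from bench import env
import numpy as np
from scipy.spatial.transform import Rotation as R
def pix(p,u,v,z):
    "world point of pixel (u,v) on the plane at height z"
    K,T=p['intrinsics'],p['extrinsics']
    d=np.linalg.solve(K,[u,v,1.]); d=T[:3,:3]@(d*[1,-1,-1]); o=T[:3,3]
    return o+d*(z-o[2])/d[2]
def togo(target,yaw=None):
    s=env.sense(); r=R.from_rotvec(s['ee_rot'])
    print('tcp',np.round(s['eef_pos'],4),'F',np.round(s['force'],1),'t',s['time'],'gap',s['finger_gap'])
    print('shift mm',np.round(r.inv().apply(np.array(target)-s['eef_pos'])*1e3,1))
    return s,r
E
python3 - <<'E'
from h import *
import cv2
B={}
for c in('top','scene'):
    p=env.camera(c)
    g=p['frame'].min(2)
    for n in('button_right_top','button_left_top'):
        w=env.landmark_of(p,n)[0]['point']
        q=np.linalg.inv(p['extrinsics'])@[*w,1]; k=p['intrinsics']@(q[:3]*[1,-1,-1]); u,v=(k[:2]/k[2]).astype(int)
        m=np.zeros(g.shape,np.uint8); m[v-11:v+12,u-11:u+12]=1
        m=(m>0)&(g>150); vv,uu=np.nonzero(m)
        print(c,n,(u,v),m.sum(),uu.mean(),vv.mean(),np.round(pix(p,uu.mean(),vv.mean(),.092),4), np.round(w,4))
s,r=togo([.529,-.077,.15]); print(np.round(r.as_matrix(),3))
E
```

```text
top button_right_top (np.int64(318), np.int64(214)) 155 318.7935483870968 215.79354838709676 [ 0.5269 -0.0757  0.092 ] [ 0.5297 -0.0745  0.0916]
top button_left_top (np.int64(252), np.int64(200)) 152 251.64473684210526 199.98684210526315 [0.5659 0.0687 0.092 ] [0.5647 0.0661 0.0921]
scene button_right_top (np.int64(246), np.int64(148)) 107 246.55140186915887 151.98130841121494 [ 0.529  -0.0729  0.092 ] [ 0.5251 -0.0787  0.0978]
scene button_left_top (np.int64(273), np.int64(195)) 157 275.4203821656051 195.44585987261146 [0.5633 0.0716 0.092 ] [0.5656 0.068  0.0916]
tcp [ 0.1276 -0.5607  0.2313] F [ 0.2 -0.8  0.2] t 1.5 gap 0.08531719499491457
shift mm [  81.3  498.7 -382.5]
[[-0.     0.975  0.222]
 [-0.     0.222 -0.975]
 [-1.    -0.     0.   ]]
```

>>> apply_moves(
  series=[
    [[-1,0,31,-24,3,0,0],[-1,0,62,-48,6,0,0],[-1,0,93,-71,9,0,0],[-1,0,124,-95,12,0,0],[-1,0,155,-119,15,0,0],[-1,0,186,-143,18,0,0],[-1,0,217,-167,21,0,0],[-1,0,248,-190,24,0,0],[-1,0,279,-214,28,0,0],[-1,0,310,-238,28,0,0]],
  ],
)

```text
time: 2.33
eef_pos: [0.378, -0.2583, 0.2316]
ee_rot: [1.404, 1.069, -1.404]
force: [0.2, -0.3, -0.5]
finger_gap: 0.0002
```

```bash
python3 - <<'E'
from h import *
s,r=togo([.528,-.0755,.14]); print(np.round(r.as_matrix(),3),s['joint_pos'])
E
```

```text
tcp [ 0.378  -0.2583  0.2316] F [ 0.2 -0.3 -0.5] t 2.3333 gap 0.00016618999641348405
shift mm [  91.6   96.2 -216. ]
[[ 0.001  0.964 -0.265]
 [-0.001 -0.265 -0.964]
 [-1.     0.001  0.   ]] [-6.91762720e-01  1.41289618e-01  1.73498808e+00  9.88954637e-06
  1.26443053e+00  1.14713753e+00]
```

>>> apply_moves(
  series=[
    [[-1,10,15,-34,0,0,0],[-1,20,31,-69,0,0,0],[-1,35,46,-103,0,0,0],[-1,45,62,-138,0,0,0],[-1,60,77,-173,0,0,0],[-1,75,88,-200,0,0,0],[-1,85,96,-216,0,0,0],[-1,92,96,-216,0,0,0],[-1,92,96,-216,0,0,0],[-1,92,96,-216,0,0,0]],
  ],
)

```text
time: 3.17
eef_pos: [0.527, -0.0758, 0.1393]
ee_rot: [1.402, 1.071, -1.405]
force: [0.2, 0.6, -0.2]
finger_gap: -0.0002
```

```bash
python3 - <<'E'
from h import *
import cv2
togo([.528,-.0755,.084])
ims=[]
for c,(u,v) in(('scene',(246,152)),('top',(318,215))):
    p=env.camera(c); ims.append(cv2.resize(p['frame'][v-48:v+48,u-48:u+48,::-1],(384,384)))
cv2.imwrite('pics/above.png',np.hstack(ims))
E
```

```text
tcp [ 0.527  -0.0758  0.1393] F [ 0.2  0.6 -0.2] t 3.1667 gap -0.00015031382331946063
shift mm [55.3  1.  -0.6]
```

View pics/above.png

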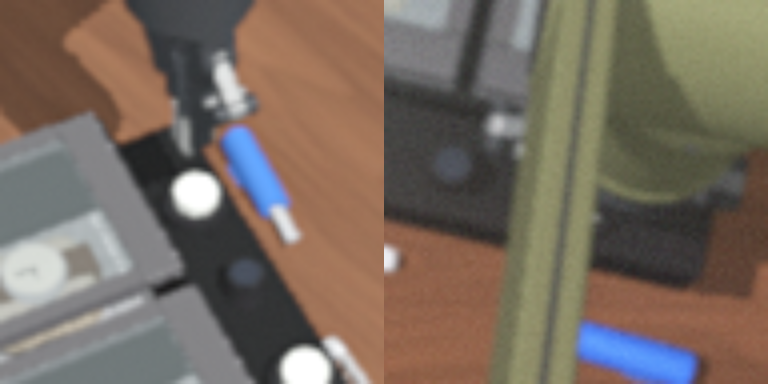

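The left crop shows the closed fingertips at about (190,150), directly above the right button at (195,193). The watch is visible in the adjoining bay. In the right crop the arm hides the button. I'll press now.

>>> apply_moves(
  series=[
    [[-1,20,1,0,0,0,0],[-1,38,1,0,0,0,0],[-1,43,1,0,0,0,0],[-1,46,1,0,0,0,0],[-1,48,1,0,0,0,0],[-1,50,1,0,0,0,0],[-1,51,1,0,0,0,0],[-1,52,1,0,0,0,0],[-1,53,1,0,0,0,0],[-1,53,1,0,0,0,0]],
  ],
)

```text
time: 4.1
eef_pos: [0.5289, -0.0772, 0.0877]
ee_rot: [1.404, 1.067, -1.403]
force: [-0.8, -1.7, 4.5]
finger_gap: -0.0001
```

>>> apply_moves(
  series=[
    [[-1,1,0,0,0,0,0],[-1,2,0,0,0,0,0],[-1,3,0,0,0,0,0],[-1,4,0,0,0,0,0],[-1,4,0,0,0,0,0],[-1,4,0,0,0,0,0],[-1,4,0,0,0,0,0],[-1,4,0,0,0,0,0],[-1,4,0,0,0,0,0],[-1,4,0,0,0,0,0]],
  ],
)

```text
time: 4.93
eef_pos: [0.529, -0.0772, 0.0858]
ee_rot: [1.405, 1.066, -1.402]
force: [-6.5, -0.6, 19.2]
finger_gap: -0.0
```

Button fully down: it stopped at 0.0858 m with 19 N. Now up, and across to above the lid's press point.

>>> apply_moves(
  series=[
    [[-1,-10,0,0,0,0,0],[-1,-25,0,0,0,0,0],[-1,-45,0,0,0,0,0],[-1,-60,0,0,0,0,0],[-1,-60,0,0,0,0,0],[-1,-60,20,0,0,0,0],[-1,-60,40,0,0,0,0],[-1,-60,52,0,0,0,0],[-1,-60,52,0,0,0,0],[-1,-60,52,0,0,0,0]],
  ],
)

```text
time: 5.77
eef_pos: [0.5785, -0.0905, 0.1446]
ee_rot: [1.404, 1.068, -1.404]
force: [0.4, -0.7, 0.3]
finger_gap: -0.0001
```

```bash
python3 - <<'E'
from h import *
import cv2
togo([.579,-.091,.114])
u,v=225,165
p=env.camera('scene'); cv2.imwrite('pics/lid.png',cv2.resize(p['frame'][v-50:v+50,u-50:u+50,::-1],(500,500)))
E
```

```text
tcp [ 0.5785 -0.0905  0.1446] F [ 0.4 -0.7  0.3] t 5.7667 gap -7.597585097458652e-05
shift mm [30.6  0.5  0.3]
```

View pics/lid.png

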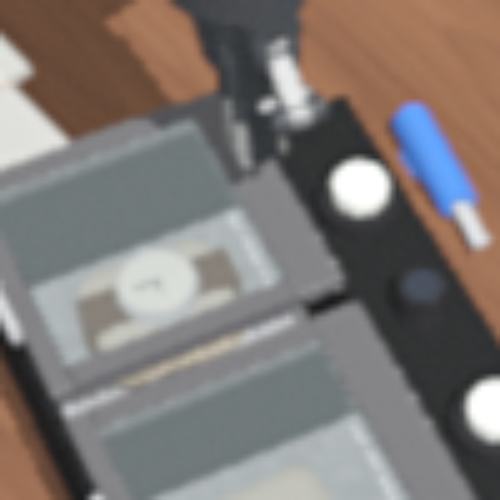

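The fingertips (about (255,165)) are above the right lid's front rail, and the right button is up again at (360,187). Now I'll press the lid about 5–6 mm.

>>> apply_moves(
  series=[
    [[-1,12,0,0,0,0,0],[-1,22,0,0,0,0,0],[-1,25,0,0,0,0,0],[-1,27,0,0,0,0,0],[-1,29,0,0,0,0,0],[-1,30,0,0,0,0,0],[-1,31,0,0,0,0,0],[-1,32,0,0,0,0,0],[-1,33,0,0,0,0,0],[-1,33,0,0,0,0,0]],
  ],
)

```text
time: 6.65
eef_pos: [0.5776, -0.0904, 0.1117]
ee_rot: [1.404, 1.068, -1.404]
force: [-2.3, 0.4, 3.5]
finger_gap: 0.0003
```

>>> apply_moves(
  series=[
    [[-1,-6,0,0,0,0,0],[-1,-16,0,0,0,0,0],[-1,-28,0,0,0,0,0],[-1,-42,0,0,0,0,0],[-1,-58,0,0,0,0,0],[-1,-76,0,0,0,0,0],[-1,-96,0,0,0,0,0],[-1,-118,0,0,0,0,0],[-1,-135,0,0,0,0,0],[-1,-135,0,0,0,0,0]],
  ],
)

```text
time: 7.48
eef_pos: [0.5809, -0.091, 0.2521]
ee_rot: [1.408, 1.06, -1.397]
force: [0.7, -0.5, 0.5]
finger_gap: 0.0002
```

```bash
python3 - <<'E'
from h import *
import cv2
togo([.45,-.091,.25])
u,v=225,165
p=env.camera('scene'); cv2.imwrite('pics/ajar.png',cv2.resize(p['frame'][v-60:v+60,u-60:u+60,::-1],(600,600)))
for n in('lid_right_press','lid_left_press','button_right_top','loupe','opener','tweezers','tray','stand'): print(n,[(np.round(d['point'],3).tolist(),round(d['p'],2)) for d in env.landmark_of(p,n)[:2]])
E
```

```text
tcp [ 0.5809 -0.091   0.2521] F [ 0.7 -0.5  0.5] t 7.4833 gap 0.0001861935387786384
shift mm [   0.7 -126.2   34.7]
lid_right_press [([0.587, -0.094, 0.158], 0.97)]
lid_left_press [([0.616, 0.051, 0.122], 0.8), ([0.521, 0.09, 0.004], 0.69)]
button_right_top [([0.526, -0.08, 0.096], 0.62)]
loupe [([0.549, -0.006, 0.069], 0.55)]
opener [([0.452, -0.085, 0.0], 0.56)]
tweezers [([0.521, 0.09, -0.0], 0.64)]
tray [([0.698, 0.204, 0.001], 0.79), ([0.518, 0.091, 0.0], 0.34)]
stand [([0.629, -0.279, 0.0], 0.76)]
```

View pics/ajar.png

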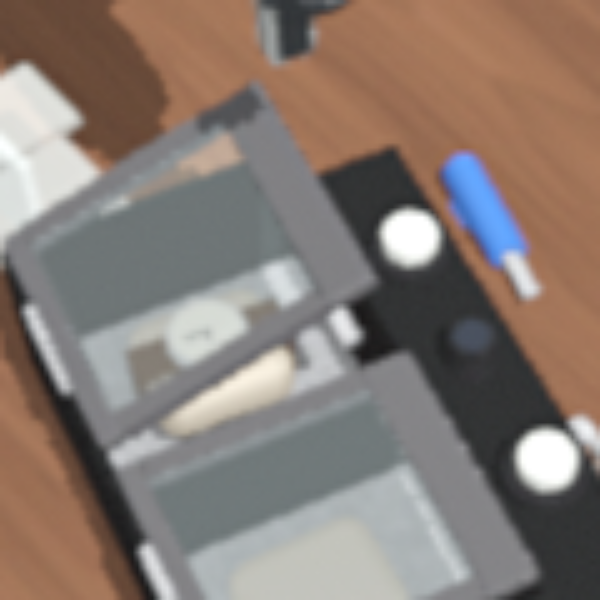

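The picture shows the right lid ajar, with its front rail running from about (255,95) to (370,290) and the fingers clear above it at (285,40). The left lid is shut and the loose things are in place. I'll hold still for one call so the lid settles, then recheck and hand in.

>>> apply_moves(
  series=[
    [[-1,0,0,0,0,0,0],[-1,0,0,0,0,0,0],[-1,0,0,0,0,0,0],[-1,0,0,0,0,0,0],[-1,0,0,0,0,0,0],[-1,0,0,0,0,0,0],[-1,0,0,0,0,0,0],[-1,0,0,0,0,0,0],[-1,0,0,0,0,0,0],[-1,0,0,0,0,0,0]],
  ],
)

```text
time: 8.77
eef_pos: [0.5771, -0.0901, 0.2457]
ee_rot: [1.403, 1.07, -1.406]
force: [0.4, -0.1, -0.7]
finger_gap: -0.0002
```

```bash
python3 - <<'E'
from h import *
p=env.camera('scene')
z=env.landmark_of(p,'lid_right_press')[0]['point'][2]
s=env.sense(); print('lid z',z,'angle~',np.arcsin((z-.118)/.137),'F',np.round(s['force'],1),'tcp',np.round(s['eef_pos'],3),'t',s['time'])
if .145<z<.172: print(env.sign_off())
E
```

```text
lid z 0.1596 angle~ 0.30852082480624043 F [-0.3  0.3  0.6] tcp [ 0.577 -0.09   0.246] t 8.8667
the job is handed in; nothing more can be done
None
```

The job is done and handed in at about 8.9 s; no verdict was reported. The watch was in the right bay, so I worked that bay's button and lid.

- **Button:** I pushed the right stop button to its end stop (finger at 0.0858 m, 19 N). The first press stopped slightly short at 0.0877 m, so I went on without letting go. It was up again in the later picture.
- **Lid:** I pressed the right lid's front rail about 6 mm in (3.5 N), then drew the finger straight up and the spring lifted the lid by itself.
- **Last checks:** The right lid stands at about 0.31 rad, the finger is roughly 85 mm above it, and the wrist force is near zero. In the picture just before the final hold, the left lid was shut and the loupe, opener, tweezers and stand were within about 4 mm of where they started. The tray had no starting measurement of its own, but it looked unmoved and the arm never went near it.
- **Disagreements:** The network's stray second hits disagreed with the pictures, so I ignored them. It also never reported the watch or the empty cushion, so I identified the bay by eye, and both camera views agreed.

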